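Load the vial rack and lock it with the post sleeve

TASK

Slide the tray of three vials by its grip along the bench into the low steel rack until it is fully home, with the vials left standing in the tray. Then take the longer of the two leaning sleeves and slide it down over the steel post beside the rack's mouth, lowering it all the way to the bench rather than dropping it, so that it stands upright and locks the tray in. Leave the short sleeve and everything else where they are.

Things in the scene. Friction and masses are not known exactly. Their poses are not given: they have to be found in the camera images.
- rack: low stainless rack fixed to the bench. Origin on the bench, middle of the bay's mouth; x points into the bay (roughly away from the robot), y left, z up. Bay 114 mm wide between side walls 100 mm high that flare over the first 20 mm at the mouth, 110 mm deep to a back stop 35 mm high; the bench is its floor. Slatted deck above, from 100 to 108 mm over the bench.
- rack_lip (a point): front edge of the deck's 70 mm wide lip over the mouth, 13 mm before the mouth plane, 108 mm above the bench. A vertical gripper on the tray's grip would strike it near the end of the push: lean the tool about 35 degrees, gripper body back out of the bay, fingers pointing in
- post_foot (a point): foot of the post's axis, on the bench: fixed steel post 30 mm in diameter, 85 mm tall, its last 12 mm tapering to 18 mm. It stands 34 mm in front of the mouth plane, 73 mm to the rack's +y side, 5 mm clear of a centred tray's path. The sleeve around it overlaps the tray's front, so the tray goes in first. Axes as the rack's
- post_top (a point): top of the same post, on its axis, 85 mm above the bench
- tray: white plastic tray, loose, 110 mm long (x), 106 mm wide, walls 30 mm high, 4 mm thick, 2 x 2 cells, three holding vials. Origin under its centre; x points from its grip to its far end, which goes first into the rack. About 0.6 kg with vials. Fully home, its far wall touches the back stop, its front wall is flush with the mouth, its origin is at rack x = 55 mm, y = 0
- tray_grip (a point): where to take the tray: on the upright grip fin in front of its front wall, 85 mm before the tray's centre and 42 mm above its underside. The fin is 14 mm thick (along the tray's y), reaches from the front wall to 100 mm before the tray's centre, and from 12 to 62 mm high. Sliding the loaded tray takes about 3 to 8 N.
- vial1: vial, 38 mm across, 65 mm tall, standing in a cell of the tray (the tray's x = +26.5 mm, y = +25.5 mm, on the tray's 4 mm floor); origin under its centre, z up
- vial2: vial, 38 mm across, 65 mm tall, standing in a cell of the tray (the tray's x = +26.5 mm, y = -25.5 mm, on the tray's 4 mm floor); origin under its centre, z up
- vial3: vial, 38 mm across, 65 mm tall, standing in a cell of the tray (the tray's x = -26.5 mm, y = +25.5 mm, on the tray's 4 mm floor); origin under its centre, z up
- sleeve: the long sleeve: white plastic tube, 60 mm outside diameter, 34 mm bore right through, 90 mm long, 0.22 kg, loose. Origin at the centre of its lower end, z along its axis to its upper end. It first leans 35 degrees from vertical in a cradle, upper end to the cradle's -x; its upper 50 mm are clear of the cradle: take it there, tool along its axis
- sleeve_mid (a point): middle of the long sleeve, on its axis, 45 mm from either end
- short_sleeve: the short sleeve: same tube, 55 mm long, leaning in the other cradle; not to be used
- cradle_a: fixed grey stand, base 110 x 84 mm, with a sloping trough in which the long sleeve leans at the start; origin at the centre of its base on the bench; the sleeve's lower end is centred 45 mm above it, and the sleeve leans 35 degrees towards the stand's -x
- cradle_b: the same stand for the short sleeve; which stand is to the left changes
- carton: plain cardboard carton, 70 x 130 x 60 mm; a bystander; origin under its centre
- bottle: closed bottle, 60 mm across, 130 mm tall; a bystander; origin under its centre
- logger: flat grey temperature logger with a black screen, 44 x 76 x 22 mm; a bystander; origin under its centre
- jar: closed jar, 64 mm across, 75 mm tall; a bystander; origin under its centre
- spare_vial: single vial, 38 mm across, 65 mm tall, standing on the bench; a bystander; origin under its centre
Not all that is in view belongs to the job. What is shaped like the tray but red is not meant. Leave any orange look-alike of the sleeve alone.

How it is judged (in metres and radians):
On the way, in this order (a step that is already met when the one before it is completed fails the run):
1. the tray is fully home in the rack, vials standing in it (x of tray in the frame of rack between 0.05 and 0.06 m and y of tray in the frame of rack between -0.008 and 0.008 m and height (world z) of tray below 0.006 m and angle between the x axis of tray and the x axis of rack, either way round below 0.08 rad and angle between tray's own z axis and vertical below 0.05 rad and angle between each of vial1, vial2, vial3's own z axis and vertical below 0.2 rad and z of each of vial1, vial2, vial3 in the frame of tray below 0.012 m and horizontal distance between each of vial1, vial2, vial3 and tray below 0.06 m), for 0.2 s.
2. the long sleeve is down over the post to the bench, upright (horizontal distance between sleeve_mid and post_foot below 0.006 m and height (world z) of sleeve_mid between 0.041 and 0.049 m and angle between the z axis of sleeve and the z axis of rack, either way round below 0.06 rad), for 0.2 s.
At the end, for the whole second after the job is handed in: The tray lies flat in the bay, home within 5 mm, straight (0.08 rad, 8 mm), its three vials standing in it (0.2 rad); the long sleeve stands round the post (axes within 6 mm, upright within 0.06 rad), its foot within 4 mm of the bench; both at rest and released (all of step 1 and all of step 2 and linear speed of each of sleeve, tray below 0.02 m/s and contact force between the fingers and anything else below 0.3 N); the robot touches nothing.
It fails at once if a bystander (short sleeve, carton, bottle, logger, jar, spare vial) is moved more than 30 mm (distance of any of carton, bottle, logger, jar, spare_vial, short_sleeve from where it was at the start of the episode above 0.03 m).
It fails at once if a vial tips over (angle between any of vial1, vial2, vial3's own z axis and vertical above 0.6 rad).
It fails at once if the long sleeve is let go on the post while still more than 20 mm above the bench (dropped instead of lowered) (horizontal distance between sleeve_mid and post_foot below 0.02 m and height (world z) of sleeve_mid above 0.065 m and contact force between the fingers and sleeve below 0.3 N).
It also fails if it takes over 67 s, if anything falls off the work surface, if the arm or the gripper's body presses on something with over 40 N, if the wrist force passes 120 N, or if a joint passes its speed limit or range.

ROBOT

A 6-joint arm with a two-finger parallel gripper is mounted at the origin on the work surface. World frame = base frame: x ahead of the robot, y to its left, z up, the work surface at z = 0. Lengths are in mm, angles in rad, forces in N, time in s.
With the tool pointing down it reaches from about 350 to 975 mm from the base axis. Payload 4.9 kg.
Tool frame: the origin (TCP) lies between the finger pads; the fingertips stand 8 mm ahead of it and the grasp point (between the pads) lies 11 mm behind it; z points along the fingers, y is the line along which they close (so a half turn about z gives the same grasp; the last joint's range is limited). The gripper opens to 85 mm and grips with 20 to 120 N. Pads are 22 mm wide; open, the fingers measure 114 mm over their backs; the gripper's body (76 mm by 85 mm) begins 54 mm behind the grasp point. The pads swing forward as they close: fully open they stand 13 mm farther back than shut.
Start: joints at [-1.332, 0.053, 1.613, -0, 1.476, -0.119], TCP at [218.878, -585.401, 212.704] pointing down, gripper open.
Joint ranges: [-3.01, 3.01], [-1.01, 2.22], [0.06, 2.58], [-1.02, 4.17], [0.09, 2.62], [-3.14, 3.14]. Speed limits (rad/s): [2.57, 2.57, 3.14, 3.14, 3.14, 3.14].

INTERFACE

Orientations are given as [roll, pitch, yaw] about the fixed x, y, z axes, in that order (R = Rz(yaw) Ry(pitch) Rx(roll)).
In Python, from bench import manip gives the robot as it stands. The module is installed in compiled form; this text tells all that it offers.
- The arm moves only by the shell command python3 -m handwheel 'ROWS'. ROWS is JSON, a list of rows, each a list of 7 numbers: the finger opening in mm, from 0 to 85.4, then the shift along the tool's x, y, z in mm, then the turn, a rotation vector about the tool's x, y, z in degrees. A call has exactly 5 rows; each row shifts and turns the commanded pose from where the row before left it, along the tool's axes as they then stand; what a row does not reach is not made up. A row lasts 1/10 s, in which the tool goes at most 50 mm and 8.59 degrees, less where a joint would pass 70% of its speed; a pose out of reach is approached as far as the arm can. A call is refused whole if a number of a shift passes 50 or a number of a turn 8.59, either way. A call with a gripper value outside its range is refused whole. The fingers move at their own pace and stop on an object; the grip force is fixed at half the most. Time passes only in rows, so rows that do not move let the fingers close, or fill a call up. It gives the time, the measured TCP pose, the force, the opening and the grip force at its end, in the units of the state.
- manip.get_state(): the state, without advancing time (a new reading comes with each control period).
- manip.capture(name): name is "scene" or "side" or "wrist"; returns a dict with "frame" (400x640x3 uint8, red, green, blue), "mtx" (3x3 intrinsics, pixels), "position" and "attitude" of the camera in the world. Camera axes: x right, y down, z forward; pixel columns grow to the right and rows downward; lengths in mm; the calibration is good to about 2 mm. A picture is of the moment at which its call begins. There is no depth.
- manip.finish_job(): hands the job in; it is judged then, once.
The state is a dict: "time": time; "joint_pos": joint angles; "joint_vel": joint speeds; "joint_torque": joint torques, N m; "tcp_pos": TCP position; "ee_rot": TCP orientation; "contact_force": force on the tool from outside, world axes, zero at the start; "ft_torque": the same for the moment, N m; "width": finger opening in mm; "finger_force": force on a finger pad.
Only numpy, scipy, OpenCV 4.12 (cv2) and the standard library are available. Lean on these libraries where they do the work, as an engineer would, in place of code of your own. Each camera call takes 0.05 s, during which the arm holds its last target. There are 200 camera calls.

## Working session

There is one attempt and no reset: what is moved stays moved. The work goes in short steps, Python scripts to look and compute and a shell command to move; the robot and the scene stay as the last step left them, time stands still between calls to the robot, and variables do not carry over. Pictures are saved under pics/ and viewed, at most 10 in all, crops included, and the job is handed in when it is done.

```bash
mkdir -p pics
cat > h.py <<'E'
import numpy as np, cv2, pickle
from scipy.spatial.transform import Rotation as R
from bench import manip
def cap(n,tag):
    c=manip.capture(n); pickle.dump(c,open(f'pics/{tag}.pkl','wb')); cv2.imwrite(f'pics/{tag}.png',c['frame'][:,:,::-1]); return c
def load(tag): return pickle.load(open(f'pics/{tag}.pkl','rb'))
def crop(tag,x,y,w,h,s): 
    c=load(tag); cv2.imwrite(f'pics/{tag}_c{x}_{y}.png',cv2.resize(c['frame'][y:y+h,x:x+w,::-1],None,fx=s,fy=s,interpolation=cv2.INTER_CUBIC))
def att(c):
    a=np.array(c['attitude'],float)
    return a if a.shape==(3,3) else R.from_euler('xyz',a).as_matrix()
def ray(c,u,v):
    d=att(c)@np.linalg.inv(np.array(c['mtx']))@[u,v,1]; return np.array(c['position'],float),d/np.linalg.norm(d)
def onz(c,u,v,z):
    p,d=ray(c,u,v); return p+d*(z-p[2])/d[2]
def tri(*obs):
    A=np.zeros((3,3));b=np.zeros(3);L=[]
    for c,u,v in obs:
        p,d=ray(c,u,v);M=np.eye(3)-np.outer(d,d);A+=M;b+=M@p;L.append((p,M))
    x=np.linalg.solve(A,b); return x,[round(float(np.linalg.norm(M@(x-p))),1) for p,M in L]
def proj(c,X):
    q=np.array(c['mtx'])@(att(c).T@(np.array(X,float)-np.array(c['position'],float))); return q[:2]/q[2]
E
python3 - <<'E'
from h import *
for n in('scene','side','wrist'):
    c=cap(n,n+'0'); print(n,c['position'],c['attitude'],c['mtx'])
a=np.vstack([load('scene0')['frame'],load('side0')['frame']])
cv2.imwrite('pics/both.png',cv2.resize(a[:,:,::-1],None,fx=.75,fy=.75,interpolation=cv2.INTER_AREA))
print(manip.get_state())
E
```

```text
scene [1270.37168321 -177.39996733 1005.76323332] [-2.45506812e+00  1.71222382e-03  1.34265274e+00] [[391.49139995   0.         324.84025325]
 [  0.         391.49139995 201.93023797]
 [  0.           0.           1.        ]]
side [-50.3707468  624.37861001 756.53934222] [-2.20749951 -0.01934873 -2.37472076] [[411.42213793   0.         319.87128184]
 [  0.         411.42213793 193.36148812]
 [  0.           0.           1.        ]]
wrist [ 287.41053486 -558.72027823  372.77409952] [ 2.84803604e+00  2.07819173e-03 -1.21222794e+00] [[286.9507809    0.         319.24928779]
 [  0.         286.9507809  193.28342266]
 [  0.           0.           1.        ]]
{'time': 0.15, 'joint_pos': array([-1.33200979e+00,  5.32008852e-02,  1.61395765e+00,  4.08366409e-05,
        1.47598596e+00, -1.19002835e-01]), 'joint_vel': array([-0.0011574 , -0.00229896, -0.00460902, -0.00074314, -0.00091743,
        0.00019617]), 'joint_torque': array([ 9.17045363e-04, -3.94243991e+01, -3.70720518e+01, -1.18082639e-04,
        4.65808247e-03,  1.30825663e-05]), 'tcp_pos': array([ 218.76875696, -584.92736918,  211.76064959]), 'ee_rot': array([-3.14005661e+00, -2.24598327e-04,  3.57785306e-01]), 'contact_force': array([-0.3280789 , -0.02676594,  0.41521162]), 'ft_torque': array([-0.01274853, -0.02807238,  0.05957116]), 'finger_force': 0.0, 'width': 85.14199026133937}
```

View pics/scene0.png

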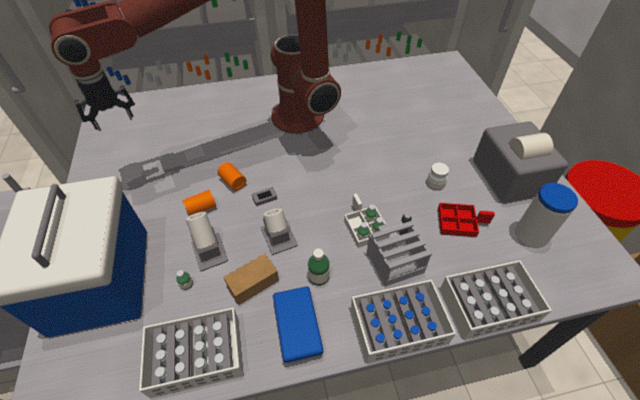

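View pics/side0.png

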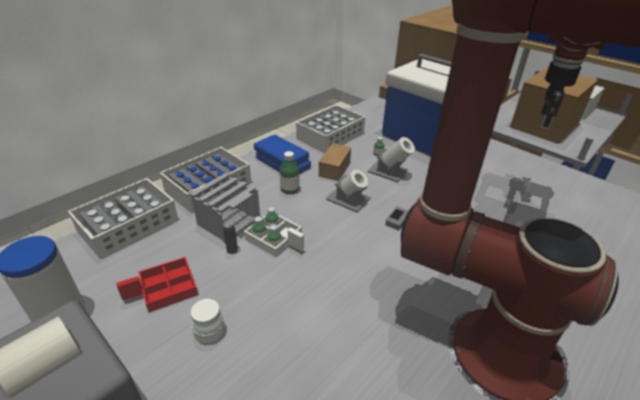

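The scene shows the white tray at (366,222), with the red look-alike at (460,218). The rack is at (400,250) and the dark post at (406,218). The cradles hold sleeves at (201,230), which looks longer, and (275,222), which looks shorter. The orange decoys are at (199,203) and (232,176). Next I'll check these in enlarged crops.

Run:
```python
from h import *
def k(t,x,y): return cv2.resize(load(t)['frame'][y:y+90,x:x+120,::-1],(400,300),interpolation=cv2.INTER_CUBIC)
cv2.imwrite('pics/q.png',np.vstack([np.hstack([k('scene0',335,190),k('side0',190,175)]),np.hstack([k('scene0',180,200),k('side0',320,125)])]))
```

```text
(no output)
```

View pics/q.png

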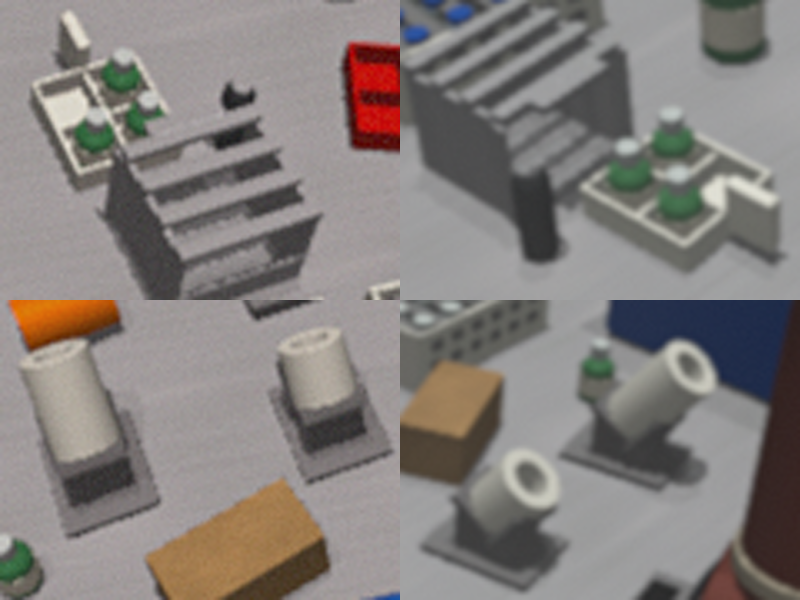

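The crop confirms the choice. The white tray's grip fin points towards the robot and there are three vials in it. The long sleeve is the one at scene (200,228), in the cradle nearer the cooler. The short one is at (274,222). Next I'll do a rough triangulation.

Run:
```python
from h import *
s,d=load('scene0'),load('side0')
S=lambda x,y,ox,oy:(s,ox+x/3.3333-.35,oy+y/3.3333-.35)
D=lambda x,y,ox,oy:(d,ox+(x-400)/3.3333-.35,oy+y/3.3333-.35)
P=lambda n,a,b:print(n,*[np.round(q,1) for q in tri(a,b)])
T=(335,190);U=(190,175)
P('fin outer top',S(66,15,*T),D(778,212,*U))
P('fin wall top',S(82,45,*T),D(730,185,*U))
P('post top',S(238,92,*T),D(533,170,*U))
for n,a,b in(('vialA(122,52)',(123,55),(627,147)),('vialB',(96,116),(670,117)),('x',(148,98),(670,117)),('x2',(96,116),(678,177)),('x3',(123,55),(678,177)),('x4',(148,98),(627,147))): P(n,S(*a,*T),D(*b,*U))
V=(180,200-90);W=(320,125-90)
P('long top',S(58,350,*V),D(692,367,*W))
P('short top',S(313,340,*V),D(530,478,*W))
P('deck back +y / -y',S(320,215,*T),D(405,70,*U))
```

```text
fin outer top [499.   96.5  52.9] [0.8 0.8]
fin wall top [542.7 101.9  56.6] [1.6 1.6]
post top [641.3 213.4  78.4] [1. 1.]
vialA(122,52) [595.5 137.6  88.5] [16.7 16.7]
vialB [629.8  87.9  65.2] [0.7 0.7]
x [621.4 118.4  82.4] [18.2 18.2]
x2 [604.5 100.8  26. ] [3. 3.]
x3 [569.4 131.8  66.2] [0.6 0.6]
x4 [622.7 138.   67.6] [0.3 0.3]
long top [ 524.1 -381.2  119.6] [1.3 1.3]
short top [ 539.6 -166.3   89.5] [0.8 0.8]
deck back +y / -y [788.8 225.4  99.6] [0.3 0.3]
```

```bash
cat >> h.py <<'E'
def go(pos,rpy=None,R1=None):
    s=manip.get_state();R0=R.from_euler('xyz',s['ee_rot']);p=s['tcp_pos']
    T=R1 if R1 is not None else (R.from_euler('xyz',rpy) if rpy is not None else R0)
    d=R0.inv().apply(np.array(pos)-p); rv=np.degrees((R0.inv()*T).as_rotvec())
    print('shift(now)',d.round(1),'shift(after turn)',T.inv().apply(np.array(pos)-p).round(1),'turn',rv.round(2),'n',round(np.linalg.norm(d)/50,1),round(np.linalg.norm(rv)/8.59,1))
def st():
    s=manip.get_state();print(round(s['time'],2),s['tcp_pos'].round(1),s['ee_rot'].round(4),'F',s['contact_force'].round(1),'w',round(s['width'],1),'ff',round(s['finger_force'],1),'j',s['joint_pos'].round(2))
E
python3 -m handwheel '[[85,30,-21,-20,0,0,0],[85,38,-26,-15,0,0,0],[85,38,-26,-15,0,0,0],[85,38,-26,-15,0,0,0],[85,38,-26,-15,0,0,0]]'
python3 -m handwheel '[[85,38,-26,-15,0,0,0],[85,38,-26,-15,0,0,0],[85,38,-26,-15,0,0,0],[85,5,-5,0,0,0,0],[85,0,0,0,0,0,0]]'
python3 - <<'E'
from h import *
cap('wrist','w1');st();go([500,60,330],[-3.1416,0,0.12])
E
```

```text
time: 0.65
tcp_pos: [346.2, -402.8, 292.9]
ee_rot: [-3.141, -0.0, 0.357]
contact_force: [0.6, -0.3, 0.0]
width: 84.8
finger_force: 0.0
time: 1.15
tcp_pos: [428.5, -284.2, 337.9]
ee_rot: [3.141, 0.0, 0.361]
contact_force: [-1.1, -0.8, 0.1]
width: 84.9
finger_force: 0.0
1.2 [ 427.8 -285.1  337.1] [-3.1412e+00  9.0000e-04  3.5870e-01] F [ 1.  -0.7 -0.5] w 85.0 ff 0.0 j [-0.73 -0.26  1.7  -0.    1.7   0.48]
shift(now) [ 188.8 -297.7    7. ] shift(after turn) [ 113.  -333.9    7.1] turn [-0.02  0.06 13.68] n 7.1 1.6
```

View pics/w1.png

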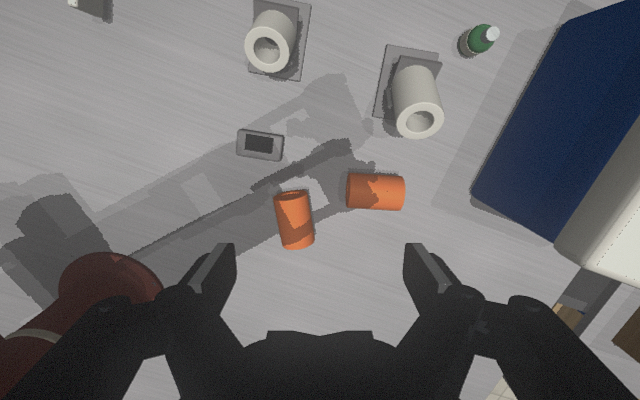

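The w1 picture shows the long sleeve with its bore ring at (419,121), in a cradle whose base corners are near (386,44) and (441,53). The short sleeve's ring is at (268,52). The orange decoys are at (294,219) and (376,191). I'm moving over the tray and rack now.

```bash
python3 -m handwheel '[[85,0,0,0,0,0,6.85],[85,0,0,0,0,0,6.85],[85,19,-43,0,0,0,0],[85,19,-43,0,0,0,0],[85,19,-43,0,0,0,0]]'
python3 -m handwheel '[[85,19,-43,0,0,0,0],[85,19,-43,0,0,0,0],[85,19,-43,0,0,0,0],[85,19,-43,0,0,0,0],[85,19,-43,0,0,0,0]]'
python3 -m handwheel '[[85,19,-43,0,0,0,0],[85,0,0,0,0,0,0],[85,0,0,0,0,0,0],[85,0,0,0,0,0,0],[85,0,0,0,0,0,0]]'
python3 - <<'E'
from h import *
cap('wrist','w2');st()
E
python3 -m handwheel '[[85,-40,20,0,0,0,0],[85,-40,20,0,0,0,0],[85,0,0,0,0,0,0],[85,0,0,0,0,0,0],[85,0,0,0,0,0,0]]'
python3 - <<'E'
from h import *
cap('wrist','w3');st()
a=load('w2')['frame'][0:240,140:540,::-1];b=load('w3')['frame'][0:240,140:540,::-1]
cv2.imwrite('pics/w23.png',cv2.resize(np.vstack([a,b]),None,fx=1.25,fy=1.25,interpolation=cv2.INTER_CUBIC)[:600])
E
```

```text
time: 1.7
tcp_pos: [468.6, -150.9, 336.3]
ee_rot: [-3.141, 0.002, 0.114]
contact_force: [1.1, -0.3, -0.3]
width: 84.9
finger_force: 0.0
time: 2.2
tcp_pos: [538.4, 74.3, 336.3]
ee_rot: [3.141, 0.002, 0.116]
contact_force: [0.8, -0.6, 0.7]
width: 85.0
finger_force: 0.0
time: 2.7
tcp_pos: [551.9, 117.5, 337.4]
ee_rot: [3.141, 0.0, 0.116]
contact_force: [0.3, 0.2, 0.4]
width: 84.8
finger_force: 0.0
2.75 [552.  117.7 337.6] [3.1414e+00 1.0000e-04 1.1610e-01] F [ 1.1  0.3 -0.9] w 85.2 ff 0.0 j [ 0.08 -0.13  1.59 -0.    1.69  1.53]
time: 3.25
tcp_pos: [477.8, 69.9, 338.1]
ee_rot: [-3.142, -0.001, 0.118]
contact_force: [-0.1, 0.1, 0.4]
width: 85.1
finger_force: 0.0
3.3 [477.9  70.1 337.9] [-3.1415e+00 -4.0000e-04  1.1840e-01] F [ 0.1  0.2 -0. ] w 84.8 ff 0.0 j [-0.01 -0.34  1.76  0.    1.72  1.44]
```

View pics/w23.png

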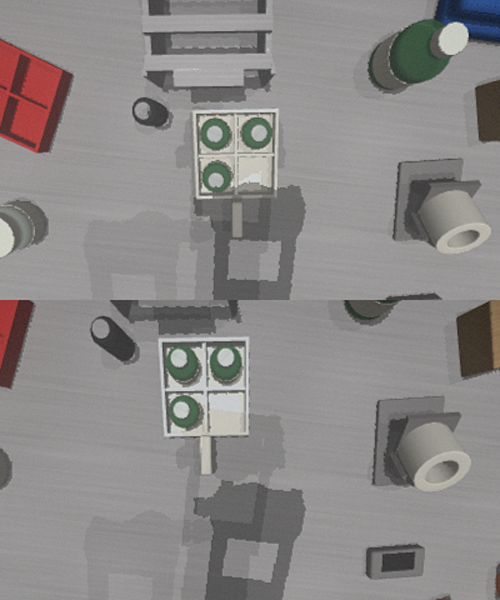

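In this picture the tray with its three vials is straight ahead, with its grip fin facing the robot. The post's dark head is at (147,105) in the top half, the rack lip is at y≈85, and the rack is nearly aligned with the tray. I'll enlarge these two views for precise pixels.

Run:
```python
from h import *
a=load('w2')['frame'][0:195,240:372,::-1];b=load('w3')['frame'][0:195,205:337,::-1]
cv2.imwrite('pics/w23c.png',cv2.resize(np.hstack([a,b]),None,fx=3,fy=3,interpolation=cv2.INTER_CUBIC))
```

```text
(no output)
```

View pics/w23c.png

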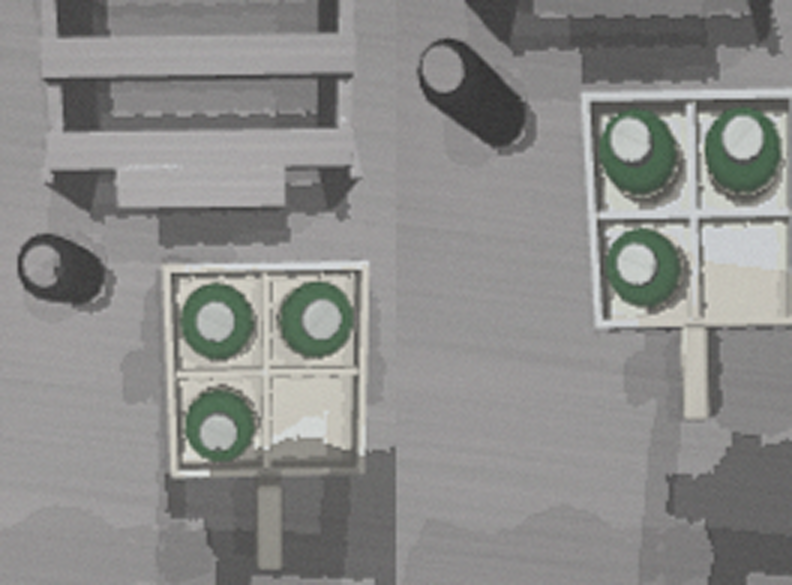

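Run:
```python
from h import *
w2,w3=load('w2'),load('w3')
A=lambda x,y:(w2,240+x/3-.33,y/3-.33)
B=lambda x,y:(w3,205+(x-396)/3-.33,y/3-.33)
s,d=load('scene0'),load('side0')
S=lambda x,y,ox=335,oy=190:(s,ox+x/3.3333-.35,oy+y/3.3333-.35)
D=lambda x,y,ox=190,oy=175:(d,ox+(x-400)/3.3333-.35,oy+y/3.3333-.35)
P=lambda n,*a:print(n,*[np.round(q,1) for q in tri(*a)])
Z=lambda n,z,*a:print(n,onz(*a,z).round(1))
P('post top',A(41,265),B(443,68));P('post top4',A(41,265),B(443,68),S(238,92),D(533,170));Z('post@85',85,*A(41,265));Z('post@85',85,*B(443,68))
for n,a,b,c,e in(('v1',(216,322),(631,140),(148,98),(627,147)),('v2',(322,319),(744,137),(96,116),(670,117)),('v3',(219,433),(637,264),(123,55),(678,177))):
    P(n,A(*a),B(*b),S(*c),D(*e))
    P(n,A(*a),B(*b))
P('fin out',A(269,569),B(696,416));P('fin wall',A(270,487),B(693,328))
P('tray TL',A(164,267),B(583,93));P('tray BL',A(172,475),B(598,326))
for n,p in(('TL',(163,266)),('TR',(369,263)),('BR',(364,474)),('BL',(172,476))):Z(n,30,*A(*p))
for p in((118,207),(286,207),(46,167),(356,166),(43,78),(354,77),(41,40),(354,38)):Z(p,108,*A(*p))
```

```text
post top [638.3 218.3  82.4] [0.4 0.4]
post top4 [639.2 216.6  79.6] [2.9 2.2 3.5 3. ]
post@85 [638.  218.1  85. ]
post@85 [638.  217.1  85. ]
v1 [622.7 137.7  67.6] [0.4 0.2 0.2 0.6]
v1 [622.6 137.4  68.6] [0.1 0.1]
v2 [630.1  87.3  65.3] [0.5 0.6 0.6 1.1]
v2 [630.   86.9  67.4] [0.1 0.1]
v3 [570.  130.9  66.1] [0.8 0.5 0.9 1.1]
v3 [570.3 130.2  68.6] [0.1 0.1]
fin out [502.6  95.9  64.2] [0.4 0.4]
fin wall [544.7 101.3  60.1] [0.3 0.3]
tray TL [646.1 167.2  32.9] [0.3 0.3]
tray BL [539.  153.6  24.9] [0.3 0.3]
TL [646.6 168.2  30. ]
TR [660.3  63.7  30. ]
BR [552.5  49.   30. ]
BL [539.2 153.4  30. ]
(118, 207) [663.9 182.1 108. ]
(286, 207) [672.1 112.2 108. ]
(46, 167) [675.7 212.9 108. ]
(356, 166) [691.   85.5 108. ]
(43, 78) [708.3 215.8 108. ]
(354, 77) [723.2  91.4 108. ]
(41, 40) [721.6 217.3 108. ]
(354, 38) [736.8  93.6 108. ]
```

```bash
cat >> h.py <<'E'
def ax(yaw,tilt=35): return R.from_euler('xyz',[np.pi,-np.radians(tilt),yaw])
E
python3 - <<'E'
from h import *
T=ax(.135);z=T.as_matrix()[:,2]
g=np.array([599.8-85*np.cos(.135),108.6-85*np.sin(.135),42]);t=g+11*z
print(g,t,z); go(t-100*z,R1=T)
E
```

```text
[515.57338685  97.15982356  42.        ] [521.82532105  98.0089997   32.98932751] [ 0.56835765  0.07719783 -0.81915204]
shift(now) [-10.5 -21.5 223. ] shift(after turn) [-136.1  -21.7  176.9] turn [ 0.28 34.97 -0.92] n 4.5 4.1
```

```bash
python3 -m handwheel '[[85,0,0,0,0,7,-0.2],[85,0,0,0,0,7,-0.2],[85,0,0,0,0,7,-0.2],[85,0,0,0,0,7,-0.2],[85,0,0,0,0,7,-0.2]]'
python3 -m handwheel '[[70,-27,-4.3,35,0,0,0],[70,-27,-4.3,35,0,0,0],[60,-27,-4.3,35,0,0,0],[60,-27,-4.3,35,0,0,0],[50,-27,-4.3,35,0,0,0]]'
python3 - <<'E'
from h import *
st()
T=ax(.135);z=T.as_matrix()[:,2]
t=np.array([521.8,98,33]);go(t,R1=T)
E
```

```text
time: 3.8
tcp_pos: [477.9, 70.6, 339.0]
ee_rot: [3.135, -0.616, 0.14]
contact_force: [0.3, 0.9, -0.2]
width: 85.1
finger_force: 0.0
time: 4.3
tcp_pos: [464.5, 89.5, 115.7]
ee_rot: [3.135, -0.612, 0.139]
contact_force: [0.8, 0.2, -0.5]
width: 50.1
finger_force: 0.0
4.3 [464.5  89.5 115.7] [ 3.1352 -0.6117  0.1395] F [ 0.8  0.2 -0.5] w 50.1 ff 0.0 j [-0.02 -0.77  2.49  0.12  0.82  1.36]
shift(now) [-1.00e-01 -1.10e+00  1.01e+02] shift(after turn) [ -0.   -0.7 101. ] turn [ 0.22 -0.05  0.21] n 2.0 0.0
```

```bash
python3 -m handwheel '[[50,0,-0.2,25,0.2,0,0.2],[50,0,-0.2,25,0,0,0],[50,0,-0.2,25,0,0,0],[50,0,-0.2,26,0,0,0],[50,0,0,0,0,0,0]]'
python3 -m handwheel '[[0,0,0,0,0,0,0],[0,0,0,0,0,0,0],[0,0,0,0,0,0,0],[0,0,0,0,0,0,0],[0,0,0,0,0,0,0]]'
python3 - <<'E'
from h import *
st();cap('wrist','w4');cap('side','s4')
a=load('w4')['frame'][:,:,::-1][0:300,140:540];b=cv2.resize(load('s4')['frame'][165:265,185:315,::-1],(390,300),interpolation=cv2.INTER_CUBIC)
cv2.imwrite('pics/g4.png',np.hstack([a,b]))
E
```

```text
time: 4.8
tcp_pos: [520.0, 97.9, 29.2]
ee_rot: [-3.14, -0.601, 0.134]
contact_force: [-1.0, -0.2, -0.7]
width: 50.1
finger_force: 0.0
time: 5.3
tcp_pos: [522.6, 97.5, 36.3]
ee_rot: [3.141, -0.614, 0.135]
contact_force: [-6.9, -0.5, 8.6]
width: 12.0
finger_force: 60.1
5.3 [522.6  97.5  36.3] [ 3.1408 -0.6142  0.135 ] F [-6.9 -0.5  8.6] w 12.0 ff 60.1 j [ 0.   -0.36  2.39  0.16  0.51  1.32]
```

View pics/g4.png

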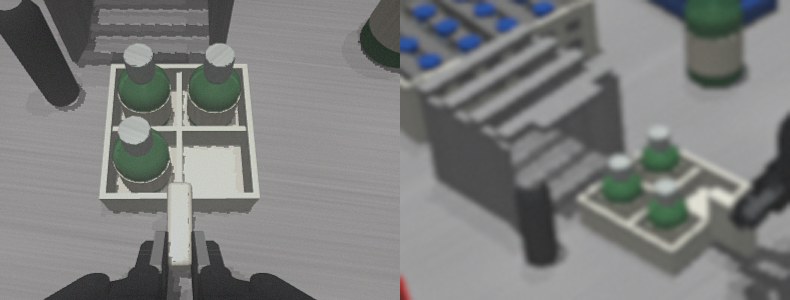

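The grasp is good: the fin at (180,220) sits between the fingers and all three vials are standing. The arm is pressing down slightly, so I'll relieve that, then shift sideways in front of the bay.

```bash
python3 -m handwheel '[[0,1.1,0,-1.6,0,0,0],[0,0,-3,0,0,0,0],[0,0,-6,0,0,0,0],[0,0,-6,0,0,0,0.0],[0,0,-6,0,0,0,0]]'
python3 -m handwheel '[[0,0,-5,0,0,0,0],[0,0,-3,0,0,0,0],[0,0,-1,0,0.3,0,0.5],[0,0,0,0,0,0,0],[0,0,0,0,0,0,0]]'
cat >> h.py <<'E'
RO=np.array([680.9,148.7]);RY=.125
def rk(p):
    d=np.array(p)[:2]-RO;c,s=np.cos(RY),np.sin(RY);return np.array([c*d[0]+s*d[1],-s*d[0]+c*d[1]])
def wr(x,y,z): c,s=np.cos(RY),np.sin(RY);return np.array([RO[0]+c*x-s*y,RO[1]+s*x+c*y,z])
E
python3 - <<'E'
from h import *
st();print(rk(manip.get_state()['tcp_pos']));go(wr(-163.5,-.6,35),R1=ax(.125))
c=cap('wrist','w5');c=c['frame'][0:300,140:540,::-1]
cv2.imwrite('pics/g5.png',cv2.resize(c,(800,600),interpolation=cv2.INTER_CUBIC))
E
```

```text
time: 5.9
tcp_pos: [519.0, 117.9, 36.3]
ee_rot: [3.141, -0.612, 0.133]
contact_force: [0.7, -4.5, -1.2]
width: 12.1
finger_force: 59.0
time: 6.4
tcp_pos: [517.8, 127.2, 36.2]
ee_rot: [-3.13, -0.611, 0.124]
contact_force: [-0.5, -0.9, 0.6]
width: 12.1
finger_force: 59.3
6.4 [517.8 127.2  36.2] [-3.1302 -0.6112  0.1235] F [-0.5 -0.9  0.6] w 12.1 ff 59.3 j [ 0.08 -0.35  2.39  0.07  0.5   1.47]
[-164.48132929   -0.96598662]
shift(now) [ 0.1 -0.3  1.6] shift(after turn) [ 0.1 -0.4  1.6] turn [-0.6  -0.02 -0.07] n 0.0 0.1
```

View pics/g5.png

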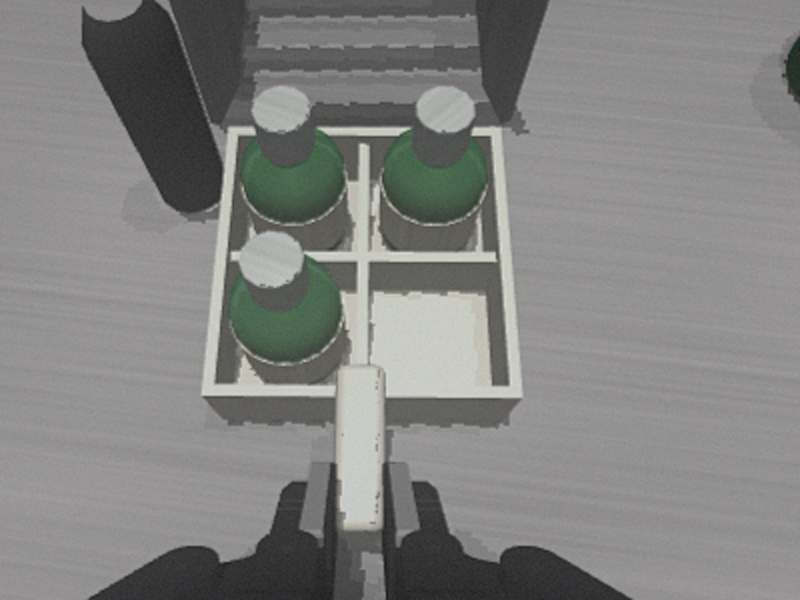

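The tray is straight, with its far rim between (229,128) and (501,128). It lies between the rack wall feet at about (217,124) and (510,120), and the vials are upright. Checking the centring numerically:

Run:
```python
from h import *
c=load('w5')
for n,x,y,z in(('TL',229,128,30),('TR',501,128,30),('BL',203,396,30),('BR',521,397,30),('wallL',217,124,0),('wallR',511,121,0),('postfootR',222,190,0)):
    print(n,rk(onz(c,140+x/2-.25,y/2-.25,z)).round(1))
```

```text
TL [-31.5  51.3]
TR [-31.8 -54.5]
BL [-140.9   51.5]
BR [-140.9  -53.3]
wallL [-1.7 65.8]
wallR [ -0.4 -68. ]
postfootR [-37.4  60.6]
```

```bash
python3 -m handwheel '[[0,2.5,0,1.7,-0.5,0,0],[0,4.9,0,3.4,0,0,0],[0,4.9,0,3.4,0,0,0],[0,4.9,0,3.4,0,0,0],[0,4.9,0,3.4,0,0,0]]'
python3 -m handwheel '[[0,4.9,0,3.4,0,0,0],[0,4.9,0,3.4,0,0,0],[0,4.9,0,3.4,0,0,0],[0,4.9,0,3.4,0,0,0],[0,4.9,0,3.4,0,0,0]]'
python3 - <<'E'
from h import *
st();print(rk(manip.get_state()['tcp_pos']));go(wr(-100,-.6,36),R1=ax(.125))
E
```

```text
time: 6.95
tcp_pos: [544.1, 130.9, 36.3]
ee_rot: [-3.139, -0.609, 0.124]
contact_force: [-9.9, -1.3, 8.4]
width: 12.3
finger_force: 60.7
time: 7.45
tcp_pos: [573.6, 134.6, 36.2]
ee_rot: [-3.139, -0.609, 0.124]
contact_force: [-9.4, -1.0, 7.7]
width: 11.9
finger_force: 60.6
7.45 [573.6 134.6  36.2] [-3.1391 -0.6092  0.1244] F [-9.4 -1.   7.7] w 11.9 ff 60.6 j [ 0.09 -0.18  2.25  0.04  0.46  1.51]
[-108.26853351   -0.63506121]
shift(now) [ 6.6 -0.   4.9] shift(after turn) [ 6.6 -0.   4.9] turn [-0.12  0.1  -0.03] n 0.2 0.0
```

```bash
python3 -m handwheel '[[0,4.9,0,3.4,0,0,0],[0,4.9,0,3.4,0,0,0],[0,4.9,0,3.4,0,0,0],[0,4.9,0,3.4,0,0,0],[0,4.9,0,3.4,0,0,0]]'
python3 -m handwheel '[[0,4.9,0,3.4,0,0,0],[0,4.9,0,3.4,0,0,0],[0,4.9,0,3.4,0,0,0],[0,4.9,0,3.4,0,0,0],[0,4.9,0,3.4,0,0,0]]'
python3 -m handwheel '[[0,4.1,0,2.9,0,0,0],[0,4.1,0,2.9,0,0,0],[0,2.4,0,1.7,0,0,0],[0,0,0,0,0,0,0],[0,0,0,0,0,0,0]]'
python3 - <<'E'
from h import *
st();print(rk(manip.get_state()['tcp_pos']))
E
```

```text
time: 7.95
tcp_pos: [603.0, 138.3, 36.3]
ee_rot: [-3.139, -0.609, 0.124]
contact_force: [-8.3, -0.9, 7.7]
width: 12.1
finger_force: 60.5
time: 8.45
tcp_pos: [632.5, 142.0, 36.3]
ee_rot: [-3.139, -0.609, 0.124]
contact_force: [-8.7, -1.0, 6.8]
width: 11.9
finger_force: 60.4
time: 8.95
tcp_pos: [645.8, 143.6, 36.3]
ee_rot: [-3.139, -0.611, 0.124]
contact_force: [-0.9, 1.0, -0.5]
width: 12.0
finger_force: 59.2
8.95 [645.8 143.6  36.3] [-3.1391 -0.6106  0.1241] F [-0.9  1.  -0.5] w 12.0 ff 59.2 j [0.1  0.01 2.08 0.04 0.45 1.51]
[-35.41835404  -0.67028148]
```

```bash
python3 -m handwheel '[[0,2,0,1.4,0,0,0],[0,2,0,1.4,0,0,0],[0,2,0,1.4,0,0,0],[0,1.6,0,1.1,0,0,0],[0,0.8,0,0.6,0,0,0]]'
python3 -m handwheel '[[0,0.8,0,0.6,0,0,0],[0,0.8,0,0.6,0,0,0],[0,0,0,0,0,0,0],[0,0,0,0,0,0,0],[0,0,0,0,0,0,0]]'
python3 - <<'E'
from h import *
st();print(rk(manip.get_state()['tcp_pos']))
E
```

```text
time: 9.45
tcp_pos: [655.6, 144.7, 36.3]
ee_rot: [-3.139, -0.609, 0.124]
contact_force: [-9.0, -1.9, 6.4]
width: 12.0
finger_force: 60.4
time: 9.95
tcp_pos: [657.6, 144.9, 36.3]
ee_rot: [-3.139, -0.61, 0.124]
contact_force: [-6.1, -0.9, 4.8]
width: 12.1
finger_force: 60.1
9.95 [657.6 144.9  36.3] [-3.1393 -0.6097  0.1241] F [-6.1 -0.9  4.8] w 12.1 ff 60.1 j [0.1  0.03 2.05 0.04 0.45 1.52]
[-23.5962415  -0.866318 ]
```

```bash
python3 -m handwheel '[[0,0.8,0,0.6,0,0,0],[0,0.8,0,0.6,0,0,0],[0,0,0,0,0,0,0],[0,0,0,0,0,0,0],[0,0,0,0,0,0,0]]'
python3 - <<'E'
from h import *
st();print(rk(manip.get_state()['tcp_pos']))
E
python3 -m handwheel '[[0,0.8,0,0.6,0,0,0],[0,0.8,0,0.6,0,0,0],[0,0,0,0,0,0,0],[0,0,0,0,0,0,0],[0,0,0,0,0,0,0]]'
python3 - <<'E'
from h import *
st();print(rk(manip.get_state()['tcp_pos']))
E
```

```text
time: 10.45
tcp_pos: [658.3, 145.0, 36.2]
ee_rot: [-3.14, -0.607, 0.125]
contact_force: [-21.2, -3.7, 17.5]
width: 11.8
finger_force: 62.4
10.45 [658.3 145.   36.2] [-3.1397 -0.6067  0.1247] F [-21.2  -3.7  17.5] w 11.8 ff 62.4 j [0.1  0.04 2.05 0.04 0.45 1.52]
[-22.84998568  -0.85822174]
time: 10.95
tcp_pos: [658.3, 145.0, 36.1]
ee_rot: [-3.14, -0.602, 0.126]
contact_force: [-42.8, -9.0, 34.8]
width: 12.0
finger_force: 65.9
10.95 [658.3 145.   36.1] [-3.1402 -0.602   0.1256] F [-42.8  -9.   34.8] w 12.0 ff 65.9 j [0.1  0.04 2.05 0.04 0.46 1.52]
[-22.83883605  -0.81976483]
```

The tray is against the back stop: force is rising with no further travel. I'll relax, open partly and back out.

```bash
python3 -m handwheel '[[0,-1.2,0,-0.9,0,0,0],[0,-1.2,0,-0.9,0,0,0],[40,0,0,0,0,0,0],[40,0,0,0,0,0,0],[40,0,0,0,0,0,0]]'
python3 -m handwheel '[[40,0,0,-15,0,0,0],[40,0,0,-30,0,0,0],[40,0,0,-40,0,0,0],[40,0,0,-40,0,0,0],[40,0,0,-40,0,0,0]]'
python3 - <<'E'
from h import *
st();c=cap('wrist','w6');d=cap('side','s6')['frame']
cv2.imwrite('pics/g6.png',np.hstack([cv2.resize(c['frame'][0:250,190:450,::-1],None,fx=1.6,fy=1.6),cv2.resize(d[165:265,185:285,::-1],(380,400),interpolation=cv2.INTER_CUBIC)]))
E
```

```text
time: 11.45
tcp_pos: [659.4, 144.9, 36.3]
ee_rot: [-3.139, -0.611, 0.124]
contact_force: [0.5, -0.2, 1.2]
width: 39.9
finger_force: 0.0
time: 11.95
tcp_pos: [564.4, 132.7, 172.5]
ee_rot: [-3.139, -0.611, 0.124]
contact_force: [1.2, 0.6, -0.6]
width: 39.8
finger_force: 0.0
11.95 [564.4 132.7 172.5] [-3.1393 -0.6105  0.1236] F [ 1.2  0.6 -0.6] w 39.8 ff 0.0 j [ 0.09 -0.43  2.19  0.03  0.77  1.52]
```

View pics/g6.png

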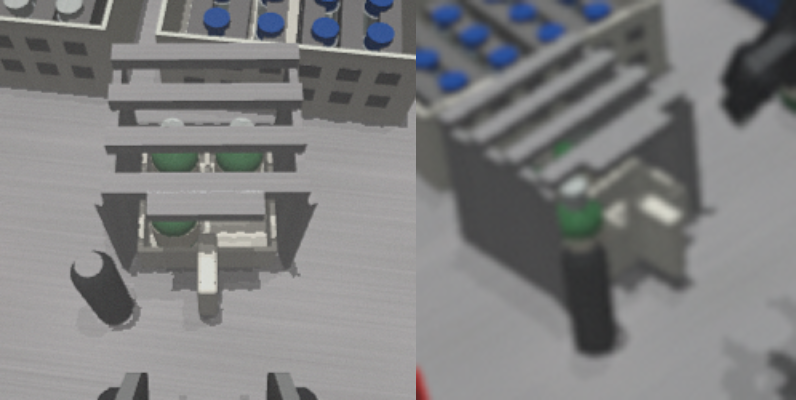

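The tray is in the bay, with its front rim at y≈248 and its fin at (207,270), and all three vials are upright. Now I'll check its depth numerically and measure the long sleeve and its cradle from w1, scene and side.

Run:
```python
from h import *
c=load('w6');q=lambda x,y,z:rk(onz(c,190+x/1.6-.2,y/1.6-.2,z)).round(1)
print('finout',q(208,295,62),'rimL',q(137,250,30),'rimR',q(281,247,30),'lip',q(147,214,108),q(268,214,108),'wallfeet',q(135,270,0),q(283,268,0),'post',q(91,264,85))
w=load('w1');s,d=load('scene0'),load('side0')
S=lambda x,y,ox=180,oy=110:(s,ox+x/3.3333-.35,oy+y/3.3333-.35)
D=lambda x,y,ox=320,oy=35:(d,ox+(x-400)/3.3333-.35,oy+y/3.3333-.35)
P=lambda n,*a:print(n,*[np.round(v,1) for v in tri(*a)])
P('top',(w,420,121),S(58,350),D(692,367));P('top',(w,420,121),S(58,350))
for n,p in(('a',(386,44)),('b',(441,53)),('c',(373,117))):print(n,onz(w,*p,2).round(1))
for n,p in(('a',(75,535)),('b',(158,497)),('c',(38,445)),('d',(112,408))):print(n,onz(*S(*p),2).round(1))
cv2.imwrite('pics/w1c.png',cv2.resize(w['frame'][30:150,360:460,::-1],None,fx=5,fy=5,interpolation=cv2.INTER_CUBIC))
```

```text
finout [-46.5  -0.9] rimL [ 1.4 53. ] rimR [  3.9 -56.4] lip [-12.6  34.9] [-12.6 -36.1] wallfeet [-2.2 58.9] [ -0.5 -62.3] post [-34.4  71.7]
top [ 525.1 -382.7  119.8] [2.3 2.5 1.1]
top [ 526.1 -382.   121.5] [2.2 2.2]
a [ 621.4 -322.3    2. ]
b [ 640.4 -408.8    2. ]
c [ 513.1 -347.9    2. ]
a [ 637.  -397.7    2. ]
b [ 614.9 -324.5    2. ]
c [ 534.3 -427.7    2. ]
d [ 507.8 -359.6    2. ]
```

View pics/w1c.png

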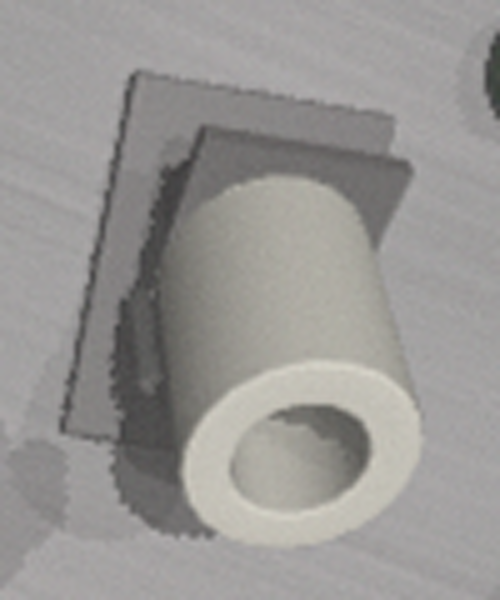

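Run:
```python
from h import *
T=ax(.227);z=T.as_matrix()[:,2];top=np.array([526.3,-384.5,120])
go([564,132,300],R1=T);p=manip.get_state()
print('rel from (564,132,300) to view:',T.inv().apply(top-80*z-[564,132,300]).round(1),top-80*z)
```

```text
shift(now) [ 67.5   0.6 -99.7] shift(after turn) [  66.2    0.5 -100.6] turn [ 3.3  -0.73 -4.81] n 2.4 0.7
rel from (564,132,300) to view: [-228.6  494.8  -20.3] [ 481.59105    -394.82692266  185.53216354]
```

```bash
python3 -m handwheel '[[85,22,0,-33,0,0,0],[85,22,0,-33,0,0,0],[85,22,0,-33,0,0,0],[85,0,0,0,3.3,-0.7,-4.8],[85,-8,18,0,0,0,0]]'
python3 -m handwheel '[[85,-19,41,-2,0,0,0],[85,-19,41,-2,0,0,0],[85,-19,41,-2,0,0,0],[85,-19,41,-2,0,0,0],[85,-19,41,-2,0,0,0]]'
python3 -m handwheel '[[85,-19,41,-2,0,0,0],[85,-19,41,-2,0,0,0],[85,-19,41,-2,0,0,0],[85,-19,41,-2,0,0,0],[85,-19,41,-2,0,0,0]]'
python3 -m handwheel '[[85,-19,41,0,0,0,0],[85,-10,20,0,0,0,0],[85,0,0,0,0,0,0],[85,0,0,0,0,0,0],[85,0,0,0,0,0,0]]'
python3 - <<'E'
from h import *
st();T=ax(.227);z=T.as_matrix()[:,2];top=np.array([526.3,-384.5,120]);go(top-80*z,R1=T)
c=cap('wrist','w7');cv2.imwrite('pics/g7.png',cv2.resize(c['frame'][:,:,::-1],(800,500),interpolation=cv2.INTER_CUBIC))
print(proj(c,top))
E
```

```text
time: 12.55
tcp_pos: [561.8, 113.8, 289.1]
ee_rot: [-3.14, -0.603, 0.229]
contact_force: [-0.4, -0.7, -0.3]
width: 85.1
finger_force: 0.0
time: 13.05
tcp_pos: [523.9, -107.1, 239.3]
ee_rot: [-3.139, -0.599, 0.225]
contact_force: [0.8, 0.5, -0.6]
width: 85.4
finger_force: 0.0
time: 13.55
tcp_pos: [487.7, -326.1, 193.2]
ee_rot: [-3.138, -0.598, 0.224]
contact_force: [0.4, 1.0, 0.4]
width: 85.3
finger_force: 0.0
time: 14.05
tcp_pos: [479.1, -387.6, 178.1]
ee_rot: [-3.139, -0.599, 0.226]
contact_force: [0.3, -0.1, 0.1]
width: 84.9
finger_force: 0.0
14.05 [ 479.1 -387.6  178.1] [-3.1389 -0.5987  0.2263] F [ 0.3 -0.1  0.1] w 84.9 ff 0.0 j [-1.07 -0.11  1.92  0.62  1.22  0.09]
shift(now) [ 4.9  7.6 -5.7] shift(after turn) [ 4.9  7.6 -5.7] turn [-0.13  0.69 -0.04] n 0.2 0.1
[329.18569623 189.19721362]
```

View pics/g7.png

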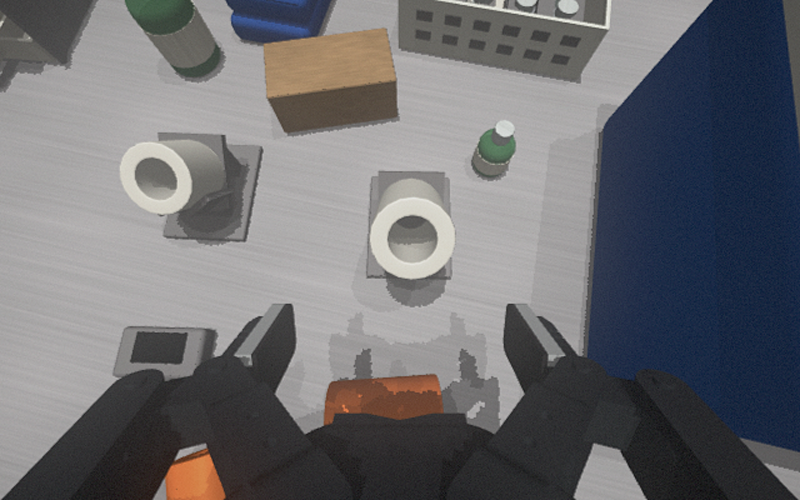

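The close view shows the ring centre at (412,238), i.e. pixel (330.0,190.4), which is 1 px from the prediction, and the cradle is symmetric about it. I'll refine the top by triangulation.

Run:
```python
from h import *
w1,w7=load('w1'),load('w7');s,d=load('scene0'),load('side0')
o=[(w7,329.8,190.2),(w1,420.2,120.5),(s,180+58/3.3333-.35,110+350/3.3333-.35),(d,320+292/3.3333-.35,35+367/3.3333-.35)]
for k in([0,1],[0,2],[0,3],[0,1,2,3]):print(*[np.round(v,1) for v in tri(*[o[i] for i in k])])
top=tri(*o)[0]
# base corners at z~3 (yaw)
q=lambda x,y:onz(w7,x/1.25-.1,y/1.25-.1,3)
a,b,c,e=q(370,277),q(373,172),q(452,277),q(446,172);print((b-a).round(1),(e-c).round(1),(c-a).round(1),(a+b+c+e)/4)
T=ax(.227);z=T.as_matrix()[:,2];go(top+38*z,R1=T)
```

```text
[ 526.6 -385.3  117.8] [0.4 0.4]
[ 525.3 -382.8  118.9] [2.5 2.5]
[ 525.7 -385.3  118.4] [0.4 0.4]
[ 525.5 -383.6  119.4] [1.6 1.8 3.3 1. ]
[113.4  25.9   0. ] [112.9  27.7   0. ] [ 18.4 -79.2   0. ] [ 580.13034958 -374.75530516    3.        ]
shift(now) [  5.1   6.7 112.7] shift(after turn) [  3.8   6.5 112.7] turn [-0.1   0.68  0.  ] n 2.3 0.1
```

```bash
python3 -m handwheel '[[85,4,8,5,-0.1,0.7,0.2],[85,0,0,28,0,0,0],[85,0,0,35,0,0,0],[85,0,0,30,0,0,0],[85,0,0,15,0,0,0]]'
python3 - <<'E'
from h import *
st();top=np.array([526.8,-385.5,118.2]);T=ax(.23);z=T.as_matrix()[:,2];go(top+38*z,R1=T)
E
python3 -m handwheel '[[30,0,0,0,0,0,0],[30,0,0,0,0,0,0],[30,0,0,0,0,0,0],[30,0,0,0,0,0,0],[30,0,0,0,0,0,0]]'
python3 - <<'E'
from h import *
st()
E
```

```text
time: 14.6
tcp_pos: [547.6, -379.1, 85.3]
ee_rot: [-3.135, -0.61, 0.221]
contact_force: [-1.4, 0.1, -0.5]
width: 84.8
finger_force: 0.0
14.6 [ 547.6 -379.1   85.3] [-3.1354 -0.6099  0.2212] F [-1.4  0.1 -0.5] w 84.8 ff 0.0 j [-0.96  0.1   1.89  0.67  1.02  0.06]
shift(now) [ 1.1  1.5 -1.4] shift(after turn) [ 1.1  1.5 -1.4] turn [-0.07  0.05 -0.42] n 0.0 0.0
time: 15.1
tcp_pos: [547.1, -381.8, 89.4]
ee_rot: [-3.141, -0.612, 0.222]
contact_force: [-1.2, 2.1, 1.7]
width: 58.2
finger_force: 64.6
15.1 [ 547.1 -381.8   89.4] [-3.1406 -0.6122  0.2219] F [-1.2  2.1  1.7] w 58.2 ff 64.6 j [-0.97  0.09  1.89  0.67  1.02  0.06]
```

The long sleeve is gripped at 58 mm opening. I'll withdraw it along its axis, then raise it upright.

```bash
python3 -m handwheel '[[30,0,0,-10,0,0,0],[30,0,0,-20,0,0,0],[30,0,0,-30,0,0,0],[30,0,0,-35,0,0,0],[30,0,0,-35,0,0,0]]'
python3 -m handwheel '[[30,0,0,-35,0,0,0],[30,0,0,-30,0,0,0],[30,0,0,-20,0,0,0],[30,0,0,0,0,-5,0],[30,0,0,0,0,-8,0]]'
python3 -m handwheel '[[30,0,0,0,0,-8,0],[30,0,0,0,0,-8,0],[30,0,0,0,0,-6,0],[30,0,0,0,0,0,0],[30,0,0,0,0,0,0]]'
python3 - <<'E'
from h import *
st();go(wr(-34,73,260),R1=ax(.125,0));cap('side','s8')
E
```

```text
time: 15.6
tcp_pos: [472.6, -398.1, 194.9]
ee_rot: [-3.139, -0.609, 0.221]
contact_force: [0.6, -1.0, -2.3]
width: 58.1
finger_force: 65.5
time: 16.1
tcp_pos: [423.7, -410.4, 264.0]
ee_rot: [-3.14, -0.378, 0.217]
contact_force: [-0.6, 0.2, -2.6]
width: 58.0
finger_force: 65.5
time: 16.6
tcp_pos: [426.6, -408.7, 263.7]
ee_rot: [-3.139, -0.001, 0.223]
contact_force: [-1.7, -0.7, -2.9]
width: 58.4
finger_force: 65.5
16.6 [ 426.6 -408.7  263.7] [-3.139e+00 -1.100e-03  2.232e-01] F [-1.7 -0.7 -2.9] w 58.4 ff 65.5 j [-0.89 -0.05  1.63  0.    1.56  0.46]
shift(now) [ 344.7 -563.3    5.5] shift(after turn) [ 287.8 -594.4    3.7] turn [-0.15 -0.06  5.62] n 13.2 0.7
```

```bash
python3 -m handwheel '[[30,0,0,0,-0.1,0,5.6],[30,10,-20,0,0,0,0],[30,20,-42,0,0,0,0],[30,20,-42,0,0,0,0],[30,20,-42,0,0,0,0]]'
python3 -m handwheel '[[30,20,-42,0,0,0,0],[30,20,-42,0,0,0,0],[30,20,-42,0,0,0,0],[30,20,-42,0,0,0,0],[30,20,-42,0,0,0,0]]'
python3 -m handwheel '[[30,20,-42,0,0,0,0],[30,20,-42,0,0,0,0],[30,20,-42,0,0,0,0],[30,20,-42,0,0,0,0],[30,20,-42,0,0,0,0]]'
python3 -m handwheel '[[30,15,-25,0,0,0,0],[30,0,0,0,0,0,0],[30,0,0,0,0,0,0],[30,0,0,0,0,0,0],[30,0,0,0,0,0,0]]'
python3 - <<'E'
from h import *
st();go(wr(-34,73,260),R1=ax(.125,0))
a,b,c=cap('scene','c9')['frame'],cap('side','d9')['frame'],cap('wrist','w9')['frame']
k=lambda f,x,y,w,h,W,H:cv2.resize(f[y:y+h,x:x+w,::-1],(W,H),interpolation=cv2.INTER_CUBIC)
p=manip.get_state()['tcp_pos'];u=[proj(load('c9'),p),proj(load('d9'),p)];print(u)
x1,y1=(u[0]-[40,40]).astype(int);x2,y2=(u[1]-[40,40]).astype(int);print(x1,y1,x2,y2)
cv2.imwrite('pics/g9.png',np.vstack([np.hstack([k(a,x1,y1,100,75,400,300),k(b,x2,y2,100,75,400,300)]),np.hstack([k(c,160,0,320,240,400,300),k(c,240,100,160,120,400,300)])]))
E
```

```text
time: 17.15
tcp_pos: [477.0, -254.7, 263.9]
ee_rot: [-3.141, -0.001, 0.122]
contact_force: [1.0, -0.4, -2.3]
width: 58.1
finger_force: 65.5
time: 17.65
tcp_pos: [550.6, -33.8, 264.2]
ee_rot: [-3.141, -0.001, 0.123]
contact_force: [0.3, -0.1, -2.6]
width: 58.2
finger_force: 65.5
time: 18.15
tcp_pos: [624.2, 186.6, 264.2]
ee_rot: [-3.14, -0.001, 0.123]
contact_force: [0.7, -1.1, -1.5]
width: 58.1
finger_force: 65.5
time: 18.65
tcp_pos: [635.6, 211.4, 264.5]
ee_rot: [-3.141, -0.0, 0.123]
contact_force: [-0.1, 0.2, -2.3]
width: 58.0
finger_force: 65.6
18.65 [635.6 211.4 264.5] [-3.1411e+00 -2.0000e-04  1.2300e-01] F [-0.1  0.2 -2.3] w 58.0 ff 65.6 j [0.21 0.13 1.44 0.   1.57 1.66]
shift(now) [ 3.1 -5.1  4.5] shift(after turn) [ 3.1 -5.1  4.5] turn [-0.03 -0.01 -0.12] n 0.1 0.0
[array([415.81434128, 172.50869407]), array([221.70735843, 163.00917506])]
375 132 181 123
```

View pics/g9.png

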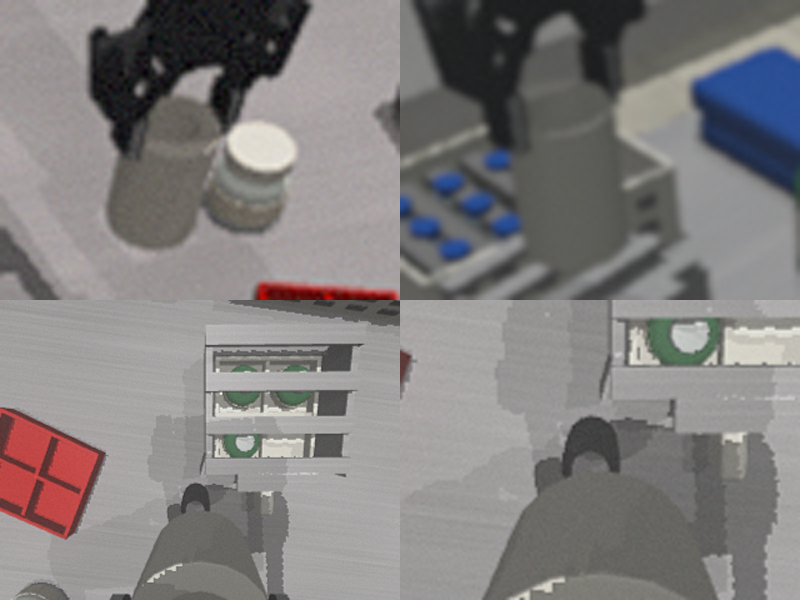

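I've gone over the 10-picture allowance, having viewed 12 by now, so I won't view any more. From here I'll work numerically from captures and from pixels already read. g9 shows the sleeve hanging upright in the grip, with the dark post head just ahead of its lower rim at (592,440). Now I'll work out the sleeve's offset in the tool.

Run:
```python
from h import *
# A: from grasp geometry
T=R.from_euler('xyz',[-3.1406,-.6122,.2219]);tcp=np.array([547.1,-381.8,89.4])
for top in([526.6,-385.3,117.8],[525.5,-383.6,119.4],[529.8,-386.6,118.7]):print('top in tool',T.inv().apply(np.array(top)-tcp).round(1))
# B: scene+side
s,d=load('c9'),load('d9');st=manip.get_state();p=st['tcp_pos'];Q=R.from_euler('xyz',st['ee_rot'])
S=lambda x,y:(s,375+x/4-.4,132+y/4-.4)
D=lambda x,y:(d,181+(x-400)/4-.4,123+y/4-.4)
for n,a,b in(('top',(183,122),(567,108)),('bot',(152,215),(576,243))):
    x,r=tri(S(*a),D(*b));print(n,x.round(1),r,Q.inv().apply(x-p).round(1))
# C: wrist: front point of the bottom rim at assumed depth
w=load('w9')
for zb in(50,55,60):
    X=onz(w,240+207/2.5-.3,100+172/2.5-.3,p[2]-zb);print(zb,Q.inv().apply(X-p).round(1),'-> axis x',(Q.inv().apply(X-p)[0]-30).round(1))
# post in this view (disc centre of top, viewed partly): rim top arc apex at (592,417)
X=onz(w,240+192/2.5-.3,100+117/2.5-.3,73);print('post shoulder far point rack',rk(X).round(1),'expect (-19,73)')
```

```text
top in tool [ -0.7  -1.1 -35.2]
top in tool [ -0.3  -3.  -36.9]
top in tool [  2.2   0.8 -34.3]
top [632.2 213.8 300.3] [4.9, 4.9] [ -3.3  -2.1 -35.8]
bot [633.4 213.7 211.4] [0.1, 0.1] [-2.1 -1.8 53.1]
50 [28.8  2.1 50. ] -> axis x -1.2
55 [27.7  2.1 55. ] -> axis x -2.3
60 [26.7  2.2 60. ] -> axis x -3.3
post shoulder far point rack [-10.5  72.4] expect (-19,73)
```

Run:
```python
from h import *
w=load('w9');q=lambda x,y,z:rk(onz(w,240+(x-400)/2.5-.3,100+(y-300)/2.5-.3,z)).round(1)
print('foot far',q(592,417,0),'top far',q(592,450,85),'L,R',q(572,460,85),q(613,460,85))
go(wr(-34+1.5,73,250),R1=ax(.125,0))
```

```text
foot far [-20.1  73.1] top far [-24.6  72.3] L,R [-29.5  82. ] [-29.5  62.2]
shift(now) [ 4.4 -4.4 14.5] shift(after turn) [ 4.4 -4.4 14.5] turn [-0.03 -0.02 -0.07] n 0.3 0.0
```

```bash
python3 -m handwheel '[[30,4.3,-4,15,0,0,0],[30,0,0,30,0,0,0],[30,0,0,30,0,0,0],[30,0,0,25,0,0,0],[30,0,0,10,0,0,0]]'
python3 -m handwheel '[[30,0,0,0,0,0,0],[30,0,0,0,0,0,0],[30,0,0,0,0,0,0],[30,0,0,0,0,0,0],[30,0,0,0,0,0,0]]'
python3 - <<'E'
from h import *
st();print(rk(manip.get_state()['tcp_pos']));cap('side','d10');cap('scene','c10')
E
```

```text
time: 19.3
tcp_pos: [637.1, 217.3, 148.9]
ee_rot: [3.141, 0.007, 0.125]
contact_force: [0.1, 0.1, -3.9]
width: 58.0
finger_force: 65.6
time: 19.8
tcp_pos: [640.2, 217.8, 155.7]
ee_rot: [-3.141, -0.002, 0.125]
contact_force: [-0.0, -0.2, -1.9]
width: 57.6
finger_force: 65.6
19.8 [640.2 217.8 155.7] [-3.1409e+00 -2.2000e-03  1.2510e-01] F [-0.  -0.2 -1.9] w 57.6 ff 65.6 j [0.22 0.21 1.54 0.   1.39 1.66]
[-31.77079989  73.67279251]
```

```bash
python3 -m handwheel '[[30,-0.5,0.8,6,0,0,0],[30,0,0,6,0,0,0],[30,0,0,4,0,0,0],[30,0,0,4,0,0,0],[30,0,0,2,0,0,0]]'
python3 - <<'E'
from h import *
st();print(rk(manip.get_state()['tcp_pos']))
E
python3 -m handwheel '[[30,0,0,2,0,0,0],[30,0,0,2,0,0,0],[30,0,0,2,0,0,0],[30,0,0,0,0,0,0],[30,0,0,0,0,0,0]]'
python3 - <<'E'
from h import *
st();print(rk(manip.get_state()['tcp_pos']))
E
```

```text
time: 20.4
tcp_pos: [638.7, 216.7, 131.3]
ee_rot: [-3.141, 0.001, 0.125]
contact_force: [-0.1, 0.0, -3.3]
width: 58.1
finger_force: 65.6
20.4 [638.7 216.7 131.3] [-3.1413e+00  1.3000e-03  1.2510e-01] F [-0.1  0.  -3.3] w 58.1 ff 65.6 j [0.22 0.23 1.56 0.   1.36 1.66]
[-33.37041692  72.76205633]
time: 20.9
tcp_pos: [639.1, 216.8, 126.3]
ee_rot: [-3.141, -0.0, 0.125]
contact_force: [0.5, 0.9, -2.6]
width: 57.9
finger_force: 65.6
20.9 [639.1 216.8 126.3] [-3.1412 -0.      0.1252] F [ 0.5  0.9 -2.6] w 57.9 ff 65.6 j [0.22 0.23 1.56 0.   1.35 1.66]
[-32.94252668  72.78572355]
```

```bash
python3 -m handwheel '[[30,0,0,2,0,0,0],[30,0,0,2,0,0,0],[30,0,0,3,0,0,0],[30,0,0,3,0,0,0],[30,0,0,0,0,0,0]]'
python3 - <<'E'
from h import *
st();print(rk(manip.get_state()['tcp_pos']))
E
```

```text
time: 21.4
tcp_pos: [638.6, 216.7, 115.3]
ee_rot: [-3.141, 0.001, 0.125]
contact_force: [0.6, 0.3, -2.8]
width: 57.7
finger_force: 65.6
21.4 [638.6 216.7 115.3] [-3.1413e+00  1.5000e-03  1.2510e-01] F [ 0.6  0.3 -2.8] w 57.7 ff 65.6 j [0.22 0.24 1.57 0.   1.33 1.66]
[-33.49054878  72.74786327]
```

It's sliding on with no contact force, so I'll keep lowering.

```bash
python3 -m handwheel '[[30,0,0,4,0,0,0],[30,0,0,4,0,0,0],[30,0,0,4,0,0,0],[30,0,0,4,0,0,0],[30,0,0,4,0,0,0]]'
python3 -m handwheel '[[30,0,0,4,0,0,0],[30,0,0,4,0,0,0],[30,0,0,4,0,0,0],[30,0,0,4,0,0,0],[30,0,0,2,0,0,0]]'
python3 -m handwheel '[[30,0,0,3,0,0,0],[30,0,0,3,0,0,0],[30,0,0,2,0,0,0],[30,0,0,0,0,0,0],[30,0,0,0,0,0,0]]'
python3 - <<'E'
from h import *
st();print(rk(manip.get_state()['tcp_pos']))
E
```

```text
time: 21.9
tcp_pos: [639.0, 216.8, 95.8]
ee_rot: [-3.141, 0.0, 0.125]
contact_force: [-0.4, 0.0, -2.3]
width: 58.2
finger_force: 65.6
time: 22.4
tcp_pos: [638.8, 216.8, 77.6]
ee_rot: [-3.141, 0.001, 0.125]
contact_force: [0.8, 0.3, -3.4]
width: 57.5
finger_force: 65.6
time: 22.9
tcp_pos: [639.1, 216.8, 70.3]
ee_rot: [-3.141, 0.0, 0.125]
contact_force: [0.7, 1.0, -2.7]
width: 57.8
finger_force: 65.6
22.9 [639.1 216.8  70.3] [-3.1412  0.      0.1252] F [ 0.7  1.  -2.7] w 57.8 ff 65.6 j [0.22 0.29 1.6  0.   1.26 1.66]
[-32.9412793   72.81215982]
```

```bash
python3 -m handwheel '[[30,0,0,3,0,0,0],[30,0,0,3,0,0,0],[30,0,0,3,0,0,0],[30,0,0,1.5,0,0,0],[30,0,0,0,0,0,0]]'
python3 -m handwheel '[[30,0,0,1.5,0,0,0],[30,0,0,1,0,0,0],[30,0,0,0.5,0,0,0],[30,0,0,0,0,0,0],[30,0,0,0,0,0,0]]'
python3 -m handwheel '[[30,0,0,0.8,0,0,0],[30,0,0,0.5,0,0,0],[30,0,0,0,0,0,0],[30,0,0,0,0,0,0],[30,0,0,0,0,0,0]]'
```

```text
time: 23.4
tcp_pos: [638.7, 216.8, 59.2]
ee_rot: [-3.141, 0.001, 0.125]
contact_force: [-0.1, 0.9, -2.6]
width: 58.1
finger_force: 65.6
time: 23.9
tcp_pos: [639.1, 216.9, 56.8]
ee_rot: [-3.141, -0.0, 0.125]
contact_force: [-0.0, -0.2, -2.1]
width: 57.8
finger_force: 65.6
time: 24.4
tcp_pos: [639.1, 216.8, 55.5]
ee_rot: [-3.141, -0.0, 0.125]
contact_force: [0.5, 0.3, -1.9]
width: 57.8
finger_force: 65.6
```

```bash
for i in 1; do :; done
python3 -m handwheel '[[30,0,0,0.6,0,0,0],[30,0,0,0.6,0,0,0],[30,0,0,0,0,0,0],[30,0,0,0,0,0,0],[30,0,0,0,0,0,0]]' | grep -E 'pos|force'
python3 -m handwheel '[[30,0,0,0.6,0,0,0],[30,0,0,0.6,0,0,0],[30,0,0,0,0,0,0],[30,0,0,0,0,0,0],[30,0,0,0,0,0,0]]' | grep -E 'pos|force'
python3 -m handwheel '[[30,0,0,0.6,0,0,0],[30,0,0,0.6,0,0,0],[30,0,0,0,0,0,0],[30,0,0,0,0,0,0],[30,0,0,0,0,0,0]]'| grep -E 'pos|force'
```

```text
tcp_pos: [639.1, 216.9, 54.3]
contact_force: [-0.2, -0.0, -2.4]
finger_force: 65.6
tcp_pos: [639.6, 216.9, 53.7]
contact_force: [0.2, -1.2, 0.8]
finger_force: 66.0
tcp_pos: [640.1, 216.9, 53.6]
contact_force: [-1.1, -2.0, 6.4]
finger_force: 66.5
```

It's on the bench: the force is rising and z has stopped changing. Releasing, then retreating straight up.

```bash
python3 -m handwheel '[[30,0,0,-0.8,0,0,0],[76,0,0,0,0,0,0],[76,0,0,0,0,0,0],[76,0,0,0,0,0,0],[76,0,0,0,0,0,0]]'
python3 -m handwheel '[[76,0,0,-10,0,0,0],[76,0,0,-20,0,0,0],[76,0,0,-30,0,0,0],[76,0,0,-40,0,0,0],[76,0,0,-40,0,0,0]]'
python3 -m handwheel '[[76,-30,0,-30,0,0,0],[76,-30,0,0,0,0,0],[76,-30,0,0,0,0,0],[76,0,0,0,0,0,0],[76,0,0,0,0,0,0]]'
python3 - <<'E'
from h import *
s=cap('scene','c11');d=cap('side','d11');w=cap('wrist','w11')
import numpy as np
# sleeve check: white-ish ring of top at z=90 in each view: template by projected ring
def score(c,X0,tilt=(0,0)):
    g=cv2.GaussianBlur(cv2.cvtColor(c['frame'],cv2.COLOR_RGB2GRAY),(3,3),0).astype(float)
    t=np.linspace(0,2*np.pi,60);out=0
    def smp(r):
        P=np.array([proj(c,[X0[0]+r*np.cos(a),X0[1]+r*np.sin(a),X0[2]]) for a in t]).astype(np.float32)
        return cv2.remap(g.astype(np.float32),P[:,:1],P[:,1:],cv2.INTER_LINEAR)
    return float(np.mean(smp(24))-.5*np.mean(smp(13))-.5*np.mean(smp(35)))
e=wr(-34,73,90)
for n,c in(('wrist',w),('side',d),('scene',s)):
    b=max(((score(c,e+[i,j,0]),i,j) for i in range(-12,13,2) for j in range(-12,13,2)))
    print(n,b,'score at expected',score(c,e))
    b=max(((score(c,[e[0],e[1],z]),z) for z in range(60,180,5)));print(' best z',b)
E
```

```text
time: 26.4
tcp_pos: [638.8, 216.8, 52.1]
ee_rot: [-3.141, 0.001, 0.125]
contact_force: [0.5, 0.2, -0.0]
width: 76.0
finger_force: 0.0
time: 26.9
tcp_pos: [638.7, 216.7, 194.3]
ee_rot: [-3.141, 0.001, 0.125]
contact_force: [0.6, 0.1, 0.9]
width: 76.1
finger_force: 0.0
time: 27.4
tcp_pos: [549.8, 205.6, 223.5]
ee_rot: [-3.141, -0.002, 0.125]
contact_force: [0.1, -0.3, 0.5]
width: 75.8
finger_force: 0.0
wrist (100.17510986328125, 0, 0) score at expected 100.17510986328125
 best z (103.2745361328125, 70)
side (89.85350036621094, 0, 0) score at expected 89.85350036621094
 best z (89.85350036621094, 90)
scene (82.12174987792969, 2, 0) score at expected 78.26982116699219
 best z (78.26982116699219, 90)
```

All three views put the sleeve's top ring within 2 mm of its expected place, at 90 mm height in the two fixed views. Handing in.

```bash
python3 -c "
from bench import manip
print(manip.finish_job())"
```

```text
the job is handed in; nothing more can be done
None
```

I handed the job in at about 27.6 s: the tray is home against the back stop with its vials standing when last seen, and the long sleeve was lowered over the post to the bench and released; no verdict came back, and I viewed 12 pictures, two over the limit of 10.

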